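Nest the buffer beakers and lock the stack in its holder

ROBOT

A 6-joint arm with a two-finger parallel gripper is mounted at the origin on the work surface. World frame = base frame: x ahead of the robot, y to its left, z up, the work surface at z = 0. Lengths are in m, angles in rad, forces in N, time in s.
With the tool pointing down it reaches from about 0.25 to 0.775 m from the base axis. Payload 4 kg.
Tool frame: the origin (TCP) lies at the very end of the fingers, on their centre line; the grasp point (between the pads) lies 19 mm behind it; x points along the fingers, y is the direction in which the jaws open and shut, and the axes are right-handed (so a half turn about x gives the same grasp; the last joint's range is limited). The gripper opens to 94 mm and grips with 3 to 60 N. Pads are 16 mm wide; open, the fingers measure 119 mm over their backs; the gripper's body (75 mm by 177 mm) begins 78 mm behind the grasp point.
Start: joints at [-1.285, 0.087, 1.371, -0, 1.684, -0.103], TCP at [0.208, -0.509, 0.206] pointing down, gripper open.
Joint ranges: [-3.1, 3.1], [-0.76, 2.03], [0.27, 2.55], [-1.08, 4.22], [0.17, 2.65], [-2.57, 2.57]. Speed limits (rad/s): [2.79, 2.79, 3.14, 3.14, 3.14, 3.14].

INTERFACE

Orientations are given as [roll, pitch, yaw] about the fixed x, y, z axes, in that order (R = Rz(yaw) Ry(pitch) Rx(roll)).
In Python, from bench import robot gives the robot as it stands.
- The arm moves only by the tool step_arm, never from a script. Its argument "commands" is a list that holds one entry, the list of rows, each a list of 4 numbers: the shift along the tool's x, y, z as a fraction of full scale, then the turn about the tool's x as a fraction of full scale. A call has 1 to 12 rows; each row is the pose to reach, as a shift and turn from the pose measured when the call began, along the tool's axes at that moment; what a row does not reach only later rows make up. Full scale, the value 1, is 20 cm for a shift and 60 degrees for a turn. A row lasts 1/12 s, in which the tool goes at most 41.7 mm and 7.16 degrees, less where a joint would pass 70% of its speed; a pose out of reach is approached as far as the arm can. A call with a number of a shift or a turn outside -1 to 1 is refused whole. A call with a gripper value outside its range is refused whole. "claw" is the opening in per cent of the stroke, from 0 (shut) to 100 (fully open), set as the call begins (left out, the last holds). The fingers move at their own pace and stop on an object; the grip force is fixed at half the most. Time passes only in rows, so rows that repeat a pose let the fingers close. It gives the time, the measured TCP pose, the force and the opening at its end, in the units of the state.
- robot.get_obs(): the state, without advancing time (a new reading comes with each control period).
- robot.snapshot(name): name is "scene" or "top"; returns a dict with "img" (480x640x3 uint8, red, green, blue), "fx", "fy", "cx", "cy" (pixels), "k1" (the pictures are not rectified: a ray, as slopes to the right and down, at radius r is drawn at 1 + k1 r^2 times it, then the intrinsics apply), "R" (3x3) and "t" (3): a world point X has camera coordinates R X + t. Camera axes: x right, y down, z forward; pixel columns grow to the right and rows downward; lengths in m; the calibration is good to about 2 mm. A picture is of the moment at which its call begins. There is no depth.
- robot.close_job(): hands the job in, once; it reports no verdict.
The state is a dict: "time": time; "joint_positions": joint angles; "qvel": joint speeds; "joint_torque": joint torques, N m; "tool_pos": TCP position; "ee_rot": TCP orientation; "wrist_force": force on the tool from outside, world axes, zero at the start; "wrist_torque": the same for the moment, N m; "width": finger opening in m.
Only numpy, scipy, OpenCV 4.12 (cv2) and the standard library are available. Lean on these libraries where they do the work, as an engineer would, in place of code of your own. Each camera call takes 0.05 s, during which the arm holds its last target. There are 200 camera calls.

TASK

Put the pH calibration beakers away in order of use: nest the red beaker in the blue one that stands in the white holder, then the yellow one in the red, each pushed fully down until its shoulder rests on the rim below, and set in gently rather than dropped. Then slide the holder's orange jaw fully home towards the pocket so that the upright stack is locked in, and let go. Leave the flask, wash bottle and jar where they stand and do not bump the pH meter.

Things in the scene. Friction and masses are not known exactly. Their poses are not given: they have to be found in the camera images.
- blue: Blue nesting beaker, 85 mm tall, about 60 g, open top. Cone, outside 41 mm at the foot to 56 mm at 50 mm height; there a shoulder to a straight collar, 65 mm outside, up to the rim (mouth 60 mm). Nested, its shoulder rests on the rim below, 35 mm above the lower beaker. Origin: centre of the foot's underside, z up. Starts in the holder's pocket, up to 10 mm off centre.
- red: Red nesting beaker, 85 mm tall, about 60 g, open top. Cone, outside 41 mm at the foot to 56 mm at 50 mm height; there a shoulder to a straight collar, 65 mm outside, up to the rim (mouth 60 mm). Nested, its shoulder rests on the rim below, 35 mm above the lower beaker. Origin: centre of the foot's underside, z up. Starts upright on the bench.
- yellow: Yellow nesting beaker, 85 mm tall, about 60 g, open top. Cone, outside 41 mm at the foot to 56 mm at 50 mm height; there a shoulder to a straight collar, 65 mm outside, up to the rim (mouth 60 mm). Nested, its shoulder rests on the rim below, 35 mm above the lower beaker. Origin: centre of the foot's underside, z up. Starts upright on the bench.
- holder: White beaker holder fixed to the bench, left or right, turned up to 0.3 rad: plate 280 mm (its x) by 100 mm (its y), 10 mm thick, origin at the centre of its underside. At its +x end a three-sided pocket, walls 18 mm high above the plate, open towards -x; the orange jaw slides on the plate along the holder's x towards the pocket.
- pocket (a point): Centre of the holder's pocket, on the plate's upper face (10 mm above the bench), 80 mm from the holder's origin along its +x; axes as the holder's.
- jaw (a joint): Travel of the orange jaw along the holder's +x, in m: 0 = fully open, 0.060 = fully home against its stop, with its front face 25.5 mm from the pocket's centre. Slides with about 2 N of friction and stays where it is left.
- jaw_tab (a point): Centre of the top face of the jaw's upright orange tab: 14 mm wide across the holder (its y), 30 mm long along the slide (its x), top 59 mm above the bench, 36 mm above the jaw's low bar (36 mm wide). It lies 95 mm (open) to 35 mm (home) from the holder's origin along its -x; axes as the holder's.
- flask: Clear conical glass flask, base 72 mm across, 27 mm neck (32 mm lip), 110 mm tall, loose. Origin: centre of the underside.
- wash_bottle: White wash bottle, 60 mm across, shoulder at 95 mm, grey cap and spout up to 163 mm tall; the spout reaches 43 mm out along the bottle's +x. Loose. Origin: centre of the underside.
- jar: Amber glass jar with a white lid, 54 mm across, 85 mm tall, loose. Origin: centre of the underside.
- meter: White bench pH meter, fixed: housing 170 mm (x) by 140 mm (y), up to about 58 mm high, origin at the centre of its underside. A 10 mm steel post rises at its x = 65, y = 30 mm to 241 mm; an arm at about 200 mm height runs from the post towards -x for 105 mm, holding a black electrode. Stands across the bench from the holder.
Not all that is in view belongs to the job. Of the things that look like the yellow, the largest one is meant. Of the things shaped like the red, the red one is meant.

How it is judged:
On the way, in this order (a step that is already met when the one before it is completed fails the run):
1. the red beaker is nested fully in the blue one and released (z of red in the frame of blue between 0.031 and 0.039 m and horizontal distance between red and blue below 0.006 m and angle between the z axis of red and the z axis of blue, either way round below 0.08 rad and contact force between the fingers and red below 0.1 N), for 0.2 s.
2. the yellow beaker is nested fully in the red one, with red still in blue, and released (z of red in the frame of blue between 0.031 and 0.039 m and horizontal distance between red and blue below 0.006 m and angle between the z axis of red and the z axis of blue, either way round below 0.08 rad and z of yellow in the frame of red between 0.031 and 0.039 m and horizontal distance between yellow and red below 0.006 m and angle between the z axis of yellow and the z axis of red, either way round below 0.08 rad and contact force between the fingers and yellow below 0.1 N), for 0.2 s.
3. the jaw is slid home (value of joint jaw above 0.055 m), for 0.2 s.
At the end, for the whole second after the job is handed in: Red stands in blue and yellow in red, each 31 to 39 mm higher than the one below, within 6 mm of concentric and 0.08 rad of parallel; all three within 0.08 rad of upright and at rest; blue within 8 mm of the pocket's centre and on the plate; the jaw within 5 mm of fully home (z of red in the frame of blue between 0.031 and 0.039 m and horizontal distance between red and blue below 0.006 m and angle between the z axis of red and the z axis of blue, either way round below 0.08 rad and z of yellow in the frame of red between 0.031 and 0.039 m and horizontal distance between yellow and red below 0.006 m and angle between the z axis of yellow and the z axis of red, either way round below 0.08 rad and horizontal distance between blue and pocket below 0.008 m and z of blue in the frame of pocket below 0.004 m and angle between each of blue, red, yellow's own z axis and vertical below 0.08 rad and linear speed of each of blue, red, yellow below 0.02 m/s and value of joint jaw above 0.055 m); the robot touches nothing.
It fails at once if the flask, the wash bottle or the jar is shifted by more than 20 mm or tipped (distance of any of flask, wash_bottle, jar from where it was at the start of the episode above 0.02 m or angle between any of flask, wash_bottle, jar's own z axis and vertical above 0.35 rad).
It fails at once if the pH meter is bumped with more than 10 N (contact force between meter and anything else above 10 N).
It fails at once if the red beaker is dropped into the stack (moves faster than 0.7 m/s within 30 mm of the blue one's axis) (linear speed of red above 0.7 m/s and horizontal distance between red and blue below 0.03 m).
It fails at once if the yellow beaker is dropped into the stack (moves faster than 0.7 m/s within 30 mm of the red one's axis) (linear speed of yellow above 0.7 m/s and horizontal distance between yellow and red below 0.03 m).
It also fails if it takes over 64 s, if anything falls off the work surface, if the arm or the gripper's body presses on something with over 40 N, if the wrist force passes 120 N, or if a joint passes its speed limit or range.

## Working session

There is one attempt and no reset: what is moved stays moved. The work goes in short steps, Python scripts to look and compute and a tool call to move; the robot and the scene stay as the last step left them, time stands still between calls to the robot, and variables do not carry over. Pictures are saved under pics/ and viewed, about 8 in all and at most 12, crops included, and the job is handed in when it is done.

Besides the shell and the picture viewer there is one more tool, called after ">>>" by a JSON object that holds its "method" and its "body", one argument or row to a line. step_arm: Moves the arm, as the interface text tells. Its arguments: {"type":"object","properties":{"commands":{"type":"array","items":{"type":"array","items":{"type":"array","items":{"type":"number","minimum":-1,"maximum":1}}}},"claw":{"type":"number"}},"required":["commands"]}

```bash
mkdir -p pics
cat > h.py <<'E'
import numpy as np, cv2
from bench import robot
def snap(n,f):
    s=robot.snapshot(n); cv2.imwrite(f'pics/{f}.png',s['img'][:,:,::-1]); np.savez(f'pics/{f}.npz',**s); return s
def load(f): return np.load(f'pics/{f}.npz')
def K(s): return np.array([[s['fx'],0,s['cx']],[0,s['fy'],s['cy']],[0,0,1.]]),np.array([s['k1'],0,0,0,0.])
def w(s,u,v,z):
    k,d=K(s); p=cv2.undistortPoints(np.array([[[u,v]]],float),k,d)[0,0]
    R=np.array(s['R']);c=-R.T@s['t'];r=R.T@[p[0],p[1],1]; return (c+r*(z-c[2])/r[2]).round(4)
def px(s,X):
    k,d=K(s); return cv2.projectPoints(np.array(X,float).reshape(-1,1,3),cv2.Rodrigues(np.array(s['R'],float))[0],np.array(s['t'],float),k,d)[0][:,0].round(1)
E
python3 - <<'E'
from h import *
for n in('top','scene'):
    s=snap(n,n+'0'); print(n,s['fx'],s['k1'],-np.array(s['R']).T@s['t'],np.round(s['R'],2).tolist())
print(robot.get_obs())
E
```

```text
top 476.03747127179264 -0.03227984663300692 [ 0.37163644 -0.0300667   0.90282043] [[-0.03, -1.0, -0.01], [-0.99, 0.03, -0.14], [0.14, 0.01, -0.99]]
scene 519.7687735025168 -0.0970021312932212 [ 0.93345713 -0.59403953  0.61858286] [[0.79, 0.61, -0.01], [0.37, -0.5, -0.79], [-0.48, 0.62, -0.62]]
{'time': 0.1, 'joint_positions': array([-1.28510138e+00,  8.78920692e-02,  1.37208235e+00, -2.35689352e-05,
        1.68360921e+00, -1.03107404e-01]), 'qvel': array([ 0.00112222, -0.00064811, -0.0046191 , -0.00071016,  0.00196148,
       -0.00044188]), 'joint_torque': array([ 1.69930405e-03, -3.41250801e+01, -3.03302300e+01,  7.19561731e-02,
        3.04739352e-02, -1.11588042e-04]), 'tool_pos': array([ 0.20833899, -0.50848135,  0.20442577]), 'ee_rot': array([-1.66213902,  1.56880521,  1.86825335]), 'wrist_force': array([ 0.0464202 , -0.11745507, -0.10162465]), 'wrist_torque': array([ 0.04840678, -0.00909936,  0.01020219]), 'width': 0.09393305438054347}
```

View pics/top0.png

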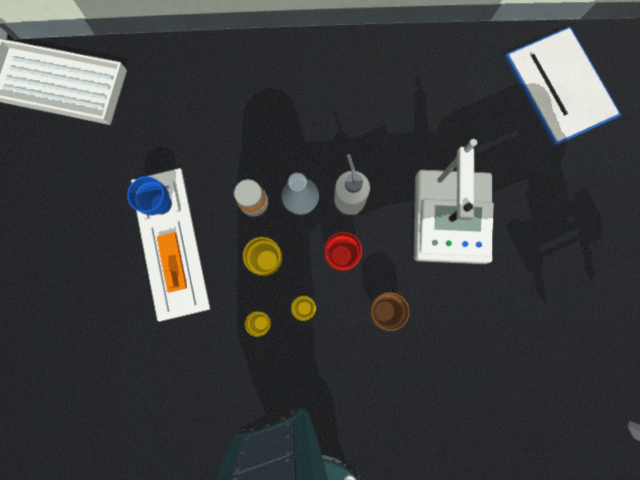

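View pics/scene0.png

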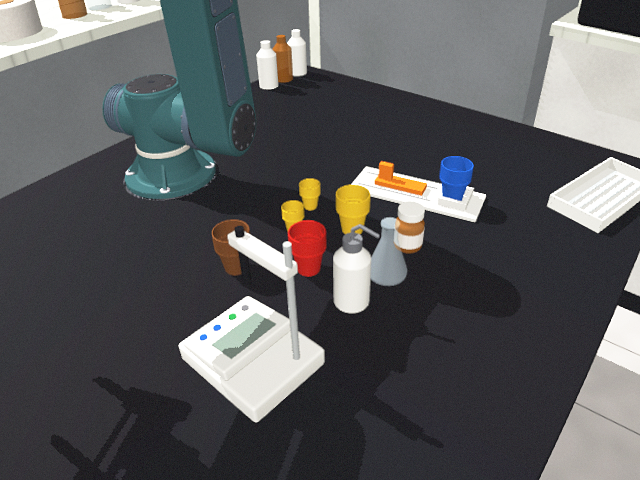

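```bash
cat >> h.py <<'E'
from scipy.optimize import minimize
def mask(img,c):
    h=cv2.cvtColor(img,cv2.COLOR_RGB2HSV); H,S,V=[h[...,i].astype(int) for i in range(3)]
    m={'red':((H<5)|(H>172)),'yellow':(H>20)&(H<35),'blue':(H>105)&(H<130)}[c]&(S>130)&(V>60)
    n,l,st,_=cv2.connectedComponentsWithStats(m.astype(np.uint8))
    return l,st
def sil(s,x,y,z,base=0):
    a=np.linspace(0,2*np.pi,40); P=[]
    for r,h in((.0205,0),(.028,.05),(.0325,.05),(.0325,.085)):
        if h>=base: P+= [[x+r*np.cos(t),y+r*np.sin(t),z+h] for t in a]
    return cv2.convexHull(px(s,P).astype(np.float32))
def fit(s,c,p,z,near=None):
    l,st=mask(s['img'],c); 
    i=1+np.argmax(st[1:,4]) if near is None else l[near[1],near[0]]
    m=cv2.morphologyEx((l==i).astype(np.uint8),cv2.MORPH_CLOSE,np.ones((9,9)))
    cn=max(cv2.findContours(m,0,2)[0],key=cv2.contourArea); m=cv2.drawContours(m*0,[cn],-1,1,-1)
    def f(q):
        h=sil(s,q[0],q[1],z); k=np.zeros(m.shape,np.uint8); cv2.fillConvexPoly(k,np.round(h*16).astype(int),1,shift=4)
        return -(m&k).sum()/(m|k).sum()
    r=minimize(f,p,method='Nelder-Mead',options=dict(initial_simplex=np.array(p)+[[0,0],[.012,0],[0,.012]],xatol=1e-4))
    return r.x.round(4),round(-r.fun,3)
E
python3 - <<'E'
from h import *
for n in('top0','scene0'):
    s=load(n)
    t=load('top0')
    for c,u,v,z in(('red',343,251,0),('yellow',262,257,0),('blue',150,196,.01)):
        print(n,c,fit(s,c,w(t,u,v,.07)[:2],z))
t=load('top0')
for p in((160,320),(209,309),(180,169)): print(w(t,*p,.01))
for nm,u,v,z in(('flasklip',298,182,.11),('jarlid',247,191,.085),('bottlecap',353,183,.15),('bottlebody',352,190,.09),('brown',390,312,.07)): print(nm,w(t,u,v,z))
cv2.imwrite('pics/c1.png',cv2.resize(t['img'][155:345,115:395,::-1],None,fx=2.85,fy=2.85,interpolation=cv2.INTER_CUBIC))
E
```

```text
top0 red (array([ 0.5422, -0.0357]), np.float64(-0.0))
top0 yellow (array([0.497 , 0.1463]), np.float64(-0.0))
top0 blue (array([0.6799, 0.2937]), np.float64(-0.0))
scene0 red (array([ 0.5422, -0.0357]), np.float64(-0.0))
scene0 yellow (array([0.536 , 0.1073]), np.float64(-0.0))
scene0 blue (array([0.6529, 0.3087]), np.float64(-0.0))
[0.3598 0.276  0.01  ]
[0.3777 0.1839 0.01  ]
[0.6496 0.2414 0.01  ]
flasklip [0.5883 0.0072 0.11  ]
jarlid [0.5818 0.0989 0.085 ]
bottlecap [ 0.5728 -0.084   0.15  ]
bottlebody [ 0.5763 -0.086   0.09  ]
brown [ 0.3629 -0.1446  0.07  ]h.py:30: RuntimeWarning: overflow encountered in scalar negative
  return -(m&k).sum()/(m|k).sum()
```

View pics/c1.png

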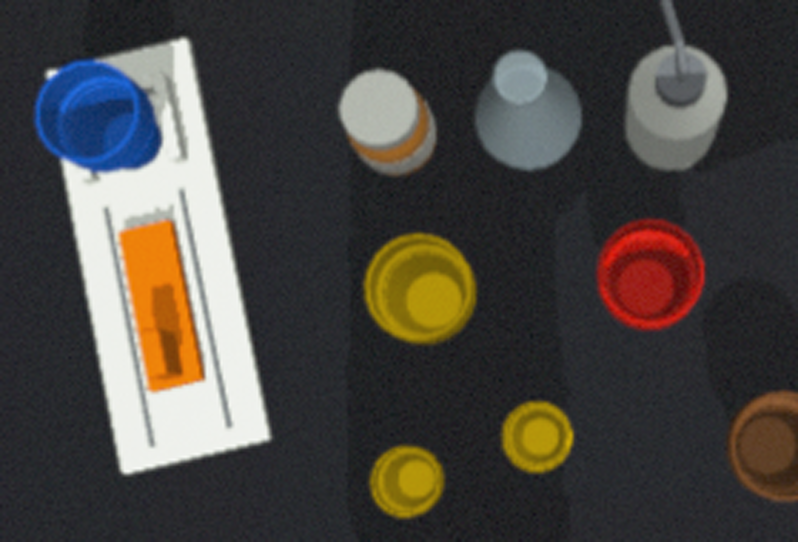

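The crop shows the large yellow at crop (420,288), about 110 px wide. The other yellow ones, at (407,482) and (538,437), are only about 72 px, so the large one is meant. Red is at (652,275), and the brown one at (785,445) is the same shape but the wrong colour. The blue beaker sits in the pocket at (97,115). The holder corners are at (122,474), (270,438), (188,39) and (47,70). I'll fix a sign bug in the fit and then refit.

```bash
sed -i 's|return -(m&k).sum()/(m.k).sum()|return -float((m\&k).sum())/float((m\|k).sum())|' h.py
python3 - <<'E'
from h import *
from scipy.spatial.transform import Rotation as R
t=load('top0')
for n in('top0','scene0'):
    s=load(n)
    for c,u,v,z in(('red',343,251,0),('yellow',262,257,0),('blue',150,196,.01)):
        print(n,c,fit(s,c,w(t,u,v,.07)[:2],z))
C=[w(t,115+a/2.85,155+b/2.85,.01)[:2] for a,b in((122,474),(270,438),(188,39),(47,70))]
C=np.array(C);print(C, np.linalg.norm(C-np.roll(C,1,0),axis=1))
def tf(p): 
    c,s=np.cos(p[2]),np.sin(p[2]); return np.array([[-.14,.05],[-.14,-.05],[.14,-.05],[.14,.05]])@[[c,s],[-s,c]]+p[:2]
r=minimize(lambda p:((tf(p)-C)**2).sum(),[.5,.25,.2],method='Nelder-Mead',options=dict(xatol=1e-5,fatol=1e-10));p=r.x
print('holder',p,r.fun); ex=np.array([np.cos(p[2]),np.sin(p[2])])
print('pocket',p[:2]+.08*ex,'tab open',p[:2]-.095*ex)
print(R.from_euler('xyz',robot.get_obs()['ee_rot']).as_matrix().round(3))
E
```

```text
top0 red (array([ 0.4718, -0.0669]), np.float64(0.987))
top0 yellow (array([0.4675, 0.0758]), np.float64(0.985))
top0 blue (array([0.5813, 0.2786]), np.float64(0.918))
scene0 red (array([ 0.4702, -0.0663]), np.float64(0.924))
scene0 yellow (array([0.4623, 0.0777]), np.float64(0.855))
scene0 blue (array([0.5749, 0.2841]), np.float64(0.871))
[[0.3574 0.2801]
 [0.3782 0.1826]
 [0.6501 0.2395]
 [0.6318 0.3366]] [0.2801564  0.09969398 0.27778988 0.09880941]
holder [0.50437563 0.2596996  0.20395298] 3.587490514280034e-06
pocket [0.58271751 0.27590295] tab open [0.41134464 0.24045811]
[[-0.001  0.379 -0.925]
 [ 0.002 -0.925 -0.379]
 [-1.    -0.002 -0.   ]]
```

>>> {"method": "step_arm", "body": {
  "commands": [
    [[0,-0.75,-1,0.37],[0,-0.75,-1,0.37],[0,-0.75,-1,0.37],[0,-0.75,-1,0.37],[0,-0.75,-1,0.37],[0,-0.75,-1,0.37],[0,-0.75,-1,0.37]]
  ],
  "claw": 100
}}

```text
time: 0.68
tool_pos: [0.3389, -0.2885, 0.2047]
ee_rot: [-1.801, 1.566, 1.349]
wrist_force: [-0.2, -0.6, 0.3]
width: 0.094
```

```bash
cat >> h.py <<'E'
from scipy.spatial.transform import Rotation as Ro
def to(x,y,z,yaw=None):
    o=robot.get_obs(); M=Ro.from_euler('xyz',o['ee_rot']).as_matrix(); d=M.T@(np.array([x,y,z])-o['tool_pos'])
    a=np.degrees(np.arctan2(M[1,1],M[0,1]))
    r=None if yaw is None else round(-((yaw-a+90)%180-90)/60,3)
    print('t',round(o['time'],2),'pos',o['tool_pos'].round(4),'yaw(y)',a.round(2),'tilt',M[:,0].round(3),'F',o['wrist_force'].round(1),'w',round(o['width'],4))
    print('  frac',(d/.2).round(4),'turn',r,'dist',np.linalg.norm(d).round(4))
E
python3 -c "
from h import *
to(.4718,-.0669,.2,-90)"
```

```text
t 0.68 pos [ 0.3389 -0.2885  0.2047] yaw(y) -89.51 tilt [ 0.001  0.005 -1.   ] F [-0.2 -0.6  0.3] w 0.094
  frac [ 0.0294 -1.1022 -0.6738] turn 0.008 dist 0.2584
```

>>> {"method": "step_arm", "body": {
  "commands": [
    [[0.02,-1,-0.65,0.01],[0.02,-1,-0.65,0.01],[0.02,-1,-0.65,0.01],[0.02,-1,-0.65,0.01],[0.02,-1,-0.65,0.01],[0.02,-1,-0.65,0.01],[0.02,-1,-0.65,0.01]]
  ]
}}

```text
time: 1.27
tool_pos: [0.4692, -0.0826, 0.2009]
ee_rot: [-1.707, 1.563, 1.44]
wrist_force: [0.3, -0.2, -0.5]
width: 0.0939
```

```bash
python3 -c "
from h import *
to(.4718,-.0669,.055,-90)"
```

```text
t 1.27 pos [ 0.4692 -0.0826  0.2009] yaw(y) -89.67 tilt [ 0.001  0.008 -1.   ] F [ 0.3 -0.2 -0.5] w 0.0939
  frac [ 0.7303 -0.0725 -0.0127] turn 0.005 dist 0.1468
```

>>> {"method": "step_arm", "body": {
  "commands": [
    [[0,-0.073,-0.013,0.005],[0.2,-0.073,-0.013,0.005],[0.4,-0.073,-0.013,0.005],[0.55,-0.073,-0.013,0.005],[0.68,-0.073,-0.013,0.005],[0.73,-0.073,-0.013,0.005],[0.73,-0.073,-0.013,0.005],[0.73,-0.073,-0.013,0.005]]
  ]
}}

```text
time: 1.93
tool_pos: [0.472, -0.0675, 0.0555]
ee_rot: [-1.706, 1.563, 1.435]
wrist_force: [-0.0, -0.8, 0.1]
width: 0.0944
```

>>> {"method": "step_arm", "body": {
  "commands": [
    [[0,0,0,0],[0,0,0,0],[0,0,0,0],[0,0,0,0],[0,0,0,0],[0,0,0,0],[0,0,0,0],[0,0,0,0]]
  ],
  "claw": 0
}}

```text
time: 2.6
tool_pos: [0.4726, -0.0676, 0.0563]
ee_rot: [-1.904, 1.563, 1.237]
wrist_force: [-1.0, -0.6, 4.0]
width: 0.0629
```

```bash
python3 -c "
from h import *
to(.4718,-.0669,.2,-90)"
```

```text
t 2.6 pos [ 0.4726 -0.0676  0.0563] yaw(y) -90.01 tilt [ 0.003  0.007 -1.   ] F [-1.  -0.6  4. ] w 0.0629
  frac [-0.7184 -0.0088  0.0022] turn -0.0 dist 0.1437
```

>>> {"method": "step_arm", "body": {
  "commands": [
    [[-0.03,0,0,0],[-0.1,0,0,0],[-0.2,0,0,0],[-0.32,0,0,0],[-0.45,0,0,0],[-0.58,0,0,0],[-0.68,0,0,0],[-0.75,0,0,0],[-0.75,0,0,0],[-0.75,0,0,0]]
  ]
}}

```text
time: 3.43
tool_pos: [0.4724, -0.0688, 0.2066]
ee_rot: [-2.014, 1.563, 1.127]
wrist_force: [-1.0, -1.0, -1.6]
width: 0.063
```

```bash
python3 -c "
from h import *
to(.581,.278,.205,-78.3)
s=snap('top','top1');o=robot.get_obs()
p=o['tool_pos'];print(fit(s,'red',p[:2],p[2]-.055))
s=snap('scene','sc1');print(fit(s,'red',p[:2],p[2]-.055),px(s,p))
cv2.imwrite('pics/sc1c.png',cv2.resize(s['img'][80:330,160:490,::-1],None,fx=2.4,fy=2.4))"
```

```text
t 3.43 pos [ 0.4724 -0.0688  0.2066] yaw(y) -90.01 tilt [ 0.003  0.007 -1.   ] F [-1.  -1.  -1.6] w 0.063
  frac [ 0.0219 -1.7338 -0.5429] turn -0.195 dist 0.3634
(array([ 0.4557, -0.0678]), np.float64(0.233))
(array([ 0.4682, -0.0686]), np.float64(0.766)) [[303.5 170.4]]
```

View pics/sc1c.png

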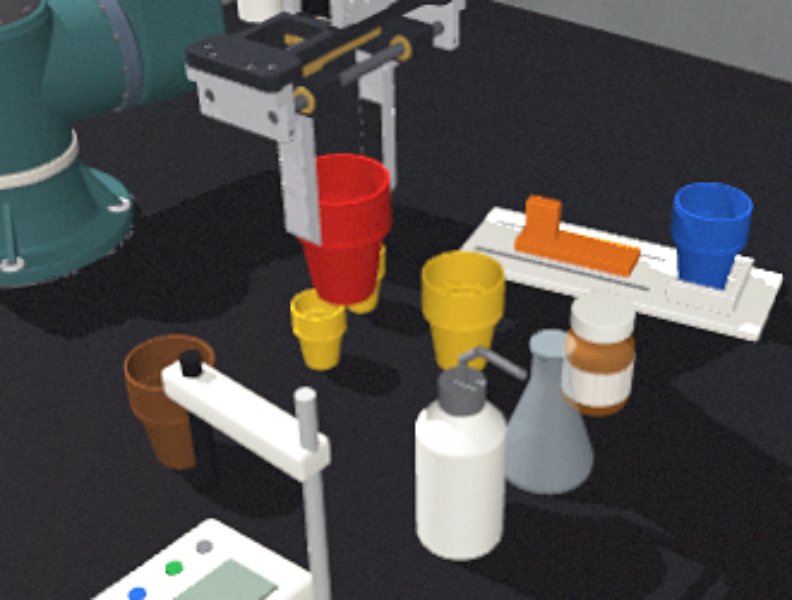

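```bash
cat >> h.py <<'E'
def fit2(s,c,p,z,it=1):
    l,st=mask(s['img'],c); i=1+np.argmax(st[1:,4])
    m=cv2.morphologyEx((l==i).astype(np.uint8),cv2.MORPH_CLOSE,np.ones((9,9)))
    def fill(h): k=np.zeros(m.shape,np.uint8); cv2.fillConvexPoly(k,np.round(h*16).astype(int),1,shift=4); return k
    def f(q):
        k=fill(sil(s,*q,z,.05)); g=1-cv2.dilate(fill(sil(s,*q,z)),np.ones((3,3)))*(1-k)
        return -float((m&k&g).sum())/float(((m|k)&g).sum())
    r=minimize(f,p,method='Nelder-Mead',options=dict(initial_simplex=np.array(p)+[[0,0],[.008,0],[0,.008]],xatol=1e-4))
    return r.x.round(4),round(-r.fun,3)
E
python3 -c "
from h import *
for n in('top0','scene0','sc1'):
  print(n,fit2(load(n),'blue',[.581,.279],.01))
for n in('top0','scene0'): print(n,fit2(load(n),'red',[.4718,-.0669],0), fit2(load(n),'yellow',[.4675,.0758],0))
print(w(load('top0'),145.9,195.4,.095))"
```

```text
top0 (array([0.581 , 0.2773]), np.float64(0.943))
scene0 (array([0.5788, 0.2751]), np.float64(0.987))
sc1 (array([0.579 , 0.2755]), np.float64(0.985))
top0 (array([ 0.4716, -0.0664]), np.float64(0.992)) (array([0.4673, 0.0756]), np.float64(0.996))
scene0 (array([ 0.4714, -0.0672]), np.float64(0.959)) (array([0.4655, 0.0717]), np.float64(0.981))
[0.5774 0.2753 0.095 ]
```

>>> {"method": "step_arm", "body": {
  "commands": [
    [[0,-0.1,-0.03,0],[0,-0.25,-0.08,0],[0,-0.4,-0.12,-0.05],[0,-0.55,-0.16,-0.1],[0,-0.7,-0.22,-0.15],[0,-0.85,-0.26,-0.2],[0,-0.95,-0.3,-0.2],[0,-1,-0.32,-0.2]]
  ]
}}

```text
time: 4.2
tool_pos: [0.5348, 0.134, 0.2037]
ee_rot: [-1.293, 1.561, 2.061]
wrist_force: [0.6, -0.3, -0.1]
width: 0.0633
```

```bash
python3 -c "
from h import *
to(.5785,.2755,.205,-78.3)"
```

```text
t 4.2 pos [0.5348 0.134  0.2037] yaw(y) -77.84 tilt [-0.004  0.008 -1.   ] F [ 0.6 -0.3 -0.1] w 0.0633
  frac [-0.0014 -0.6459 -0.3625] turn 0.008 dist 0.1481
```

>>> {"method": "step_arm", "body": {
  "commands": [
    [[0,-0.1,-0.06,0],[0,-0.25,-0.14,0],[0,-0.4,-0.22,0],[0,-0.52,-0.29,0],[0,-0.6,-0.34,0],[0,-0.646,-0.362,0],[0,-0.646,-0.362,0],[0,-0.646,-0.362,0],[0,-0.646,-0.362,0]]
  ]
}}

```text
time: 4.95
tool_pos: [0.5782, 0.274, 0.2044]
ee_rot: [-1.157, 1.562, 2.196]
wrist_force: [0.0, 0.0, 0.1]
width: 0.0632
```

```bash
python3 -c "
from h import *
to(.5785,.2755,.1,-78.3)
s=snap('scene','sc2');o=robot.get_obs()
p=o['tool_pos'];print(fit2(s,'red',p[:2],p[2]-.055),fit2(s,'blue',[.579,.2755],.01))
a,b=px(s,p)[0].astype(int)
cv2.imwrite('pics/sc2c.png',cv2.resize(s['img'][b-90:b+110,a-130:a+130,::-1],None,fx=3,fy=3))"
```

```text
t 4.95 pos [0.5782 0.274  0.2044] yaw(y) -77.92 tilt [-0.005  0.007 -1.   ] F [0.  0.  0.1] w 0.0632
  frac [ 0.5221 -0.0027 -0.0048] turn 0.006 dist 0.1044
(array([0.579 , 0.2611]), np.float64(0.661)) (array([0.5791, 0.2752]), np.float64(0.981))
```

View pics/sc2c.png

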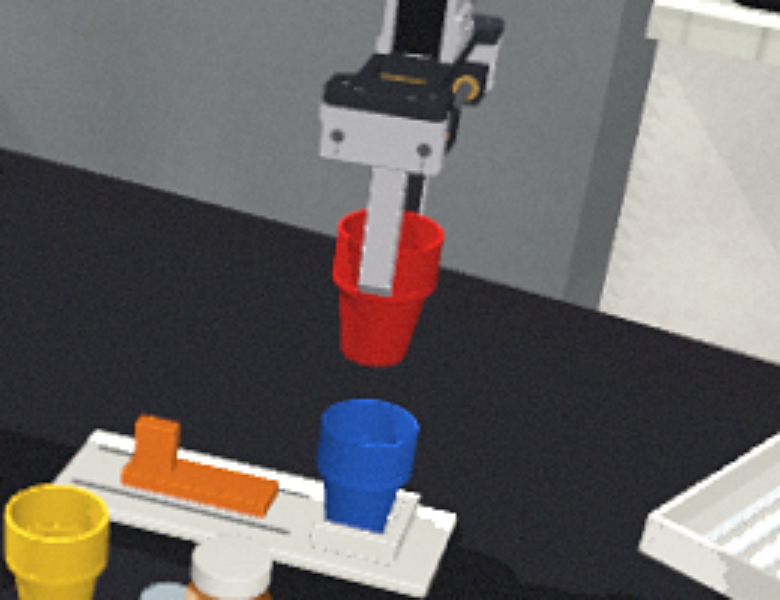

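>>> {"method": "step_arm", "body": {
  "commands": [
    [[0.06,-0.003,-0.005,0],[0.14,-0.003,-0.005,0],[0.21,-0.003,-0.005,0],[0.28,-0.003,-0.005,0],[0.34,-0.003,-0.005,0],[0.38,-0.003,-0.005,0],[0.42,-0.003,-0.005,0],[0.42,-0.003,-0.005,0]]
  ]
}}

```text
time: 5.67
tool_pos: [0.5778, 0.2748, 0.1185]
ee_rot: [-0.906, 1.561, 2.446]
wrist_force: [0.0, -0.1, -0.9]
width: 0.0636
```

```bash
python3 -c "
from h import *
to(.5785,.2755,.1,-78.3)
s=snap('scene','sc3');print(fit2(s,'blue',[.579,.2755],.01))"
```

```text
t 5.67 pos [0.5778 0.2748 0.1185] yaw(y) -77.97 tilt [-0.008  0.006 -1.   ] F [ 0.  -0.1 -0.9] w 0.0636
  frac [ 0.0927 -0.0021 -0.0047] turn 0.006 dist 0.0186
(array([0.594 , 0.2426]), np.float64(0.711))
```

>>> {"method": "step_arm", "body": {
  "commands": [
    [[0.02,-0.002,-0.005,0],[0.04,-0.002,-0.005,0],[0.06,-0.002,-0.005,0],[0.075,-0.002,-0.005,0],[0.085,-0.002,-0.005,0],[0.09,-0.002,-0.005,0],[0.09,-0.002,-0.005,0]]
  ]
}}

```text
time: 6.3
tool_pos: [0.5794, 0.2759, 0.1021]
ee_rot: [-1.148, 1.562, 2.204]
wrist_force: [-0.2, 0.3, 0.1]
width: 0.0632
```

```bash
python3 -c "
from h import *
to(.5785,.2755,.1,-78.3)"
```

```text
t 6.3 pos [0.5794 0.2759 0.1021] yaw(y) -77.95 tilt [-0.005  0.007 -1.   ] F [-0.2  0.3  0.1] w 0.0632
  frac [0.0104 0.0011 0.0047] turn 0.006 dist 0.0023
```

>>> {"method": "step_arm", "body": {
  "commands": [
    [[0.01,0,0,0],[0.015,0,0,0],[0.02,0,0,0],[0.02,0,0,0]]
  ]
}}

```text
time: 6.63
tool_pos: [0.5807, 0.2758, 0.1013]
ee_rot: [-1.642, 1.563, 1.709]
wrist_force: [-0.4, -1.5, 8.3]
width: 0.0632
```

```bash
python3 -c "
from h import *
to(.5785,.2755,.1,-78.3)"
```

```text
t 6.63 pos [0.5807 0.2758 0.1013] yaw(y) -77.96 tilt [-0.001  0.008 -1.   ] F [-0.4 -1.5  8.3] w 0.0632
  frac [ 0.0064 -0.0009  0.0108] turn 0.006 dist 0.0025
```

>>> {"method": "step_arm", "body": {
  "commands": [
    [[0,0,0,0],[0,0,0,0]]
  ]
}}

```text
time: 6.8
tool_pos: [0.5808, 0.2758, 0.102]
ee_rot: [-1.753, 1.563, 1.599]
wrist_force: [-0.2, 1.1, -1.2]
width: 0.0632
```

>>> {"method": "step_arm", "body": {
  "commands": [
    [[0,0,0,0],[0,0,0,0],[0,0,0,0],[0,0,0,0],[0,0,0,0],[-0.1,0,0,0],[-0.25,0,0,0],[-0.45,0,0,0],[-0.6,0,0,0],[-0.6,0,0,0]]
  ],
  "claw": 100
}}

```text
time: 7.63
tool_pos: [0.5838, 0.276, 0.2314]
ee_rot: [-2.598, 1.551, 0.754]
wrist_force: [0.2, 0.7, 0.6]
width: 0.094
```

```bash
python3 -c "
from h import *
to(.4670,.0740,.215,-90)
s=snap('scene','sc4');t=snap('top','top4')
print(fit2(s,'red',[.579,.2755],.045))
a,b=px(s,[.58,.275,.08])[0].astype(int)
cv2.imwrite('pics/sc4c.png',cv2.resize(s['img'][b-70:b+70,a-90:a+90,::-1],None,fx=4,fy=4))"
```

```text
t 7.63 pos [0.5838 0.276  0.2314] yaw(y) -77.95 tilt [ 0.014  0.013 -1.   ] F [0.2 0.7 0.6] w 0.094
  frac [0.0605 0.8665 0.7831] turn 0.201 dist 0.2339
(array([0.5755, 0.2776]), np.float64(0.953))
```

View pics/sc4c.png

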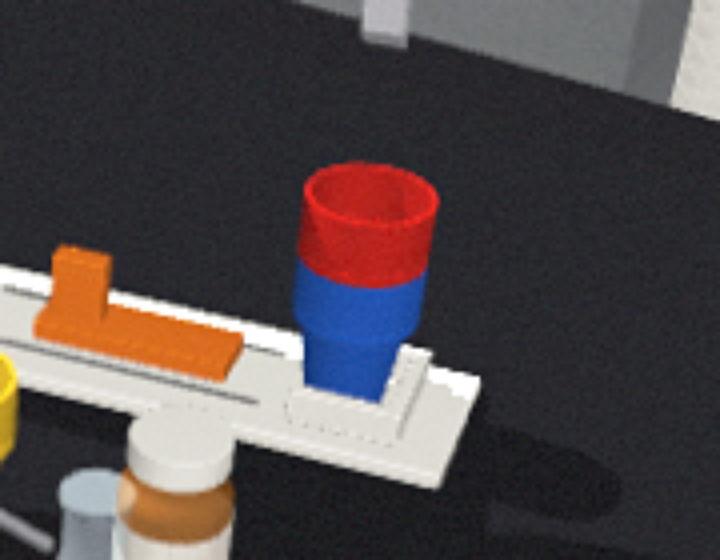

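Red is flush on blue, with its lower edge at crop row ~285 meeting blue's rim and the stack upright. Yellow is next.

>>> {"method": "step_arm", "body": {
  "commands": [
    [[0.06,0.866,0.783,0.2],[0.06,0.866,0.783,0.2],[0.06,0.866,0.783,0.2],[0.06,0.866,0.783,0.2],[0.06,0.866,0.783,0.2],[0.06,0.866,0.783,0.2],[0.06,0.866,0.783,0.2],[0.06,0.866,0.783,0.2]]
  ]
}}

```text
time: 8.4
tool_pos: [0.4635, 0.0726, 0.2081]
ee_rot: [-1.692, 1.561, 1.448]
wrist_force: [0.2, 0.7, 0.4]
width: 0.0938
```

```bash
python3 -c "
from h import *
to(.4672,.075,.055,-90)"
```

```text
t 8.4 pos [0.4635 0.0726 0.2081] yaw(y) -90.1 tilt [ 0.001  0.01  -1.   ] F [0.2 0.7 0.4] w 0.0938
  frac [ 0.7656 -0.0045 -0.0174] turn -0.002 dist 0.1532
```

>>> {"method": "step_arm", "body": {
  "commands": [
    [[0,-0.0045,-0.017,0],[0.2,-0.0045,-0.017,0],[0.4,-0.0045,-0.017,0],[0.57,-0.0045,-0.017,0],[0.7,-0.0045,-0.017,0],[0.765,-0.0045,-0.017,0],[0.765,-0.0045,-0.017,0],[0.765,-0.0045,-0.017,0],[0.765,-0.0045,-0.017,0]]
  ]
}}

```text
time: 9.15
tool_pos: [0.4684, 0.0758, 0.056]
ee_rot: [-1.836, 1.56, 1.305]
wrist_force: [0.3, -1.0, 0.3]
width: 0.0942
```

>>> {"method": "step_arm", "body": {
  "commands": [
    [[0,0,0,0],[0,0,0,0],[0,0,0,0],[0,0,0,0],[0,0,0,0],[0,0,0,0],[0,0,0,0],[0,0,0,0]]
  ],
  "claw": 0
}}

```text
time: 9.82
tool_pos: [0.4687, 0.0757, 0.0566]
ee_rot: [-1.929, 1.56, 1.212]
wrist_force: [-1.0, 0.8, 3.5]
width: 0.0656
```

```bash
python3 -c "
from h import *
to(.4672,.075,.25,-90)"
```

```text
t 9.82 pos [0.4687 0.0757 0.0566] yaw(y) -90.03 tilt [ 0.004  0.01  -1.   ] F [-1.   0.8  3.5] w 0.0656
  frac [-0.967  -0.0062  0.0039] turn -0.001 dist 0.1934
```

>>> {"method": "step_arm", "body": {
  "commands": [
    [[-0.03,0,0,0],[-0.1,0,0,0],[-0.2,0,0,0],[-0.32,0,0,0],[-0.45,0,0,0],[-0.6,0,0,0],[-0.75,0,0,0],[-0.87,0,0,0],[-0.94,0,0,0],[-0.96,0,0,0],[-0.96,0,0,0]]
  ]
}}

```text
time: 10.73
tool_pos: [0.4684, 0.0738, 0.2497]
ee_rot: [-2.106, 1.559, 1.035]
wrist_force: [-0.9, -0.8, -1.4]
width: 0.0653
```

```bash
python3 -c "
from h import *
to(.5785,.2765,.25,-78.3)
t=load('top4')
print(fit2(t,'red',[.579,.2755],.045))
print(fit2(snap('scene','sc5'),'red',[.579,.2755],.045),fit2(snap('top','top5'),'red',[.579,.2755],.045))"
```

```text
t 10.73 pos [0.4684 0.0738 0.2497] yaw(y) -90.03 tilt [ 0.006  0.01  -1.   ] F [-0.9 -0.8 -1.4] w 0.0653
  frac [ 0.0123 -1.014  -0.5496] turn -0.196 dist 0.2307
(array([0.5814, 0.2772]), np.float64(0.949))Traceback (most recent call last):
  File "<string>", line 6, in <module>
    print(fit2(snap('scene','sc5'),'red',[.579,.2755],.045),fit2(snap('top','top5'),'red',[.579,.2755],.045))
                                                            ~~~~^^^^^^^^^^^^^^^^^^^^^^^^^^^^^^^^^^^^^^^^^^^^
  File "h.py", line 41, in fit2
    l,st=mask(s['img'],c); i=1+np.argmax(st[1:,4])
                               ~~~~~~~~~^^^^^^^^^^
    return _wrapfunc(a, 'argmax', axis=axis, out=out, **kwds)
    return bound(*args, **kwds)
ValueError: attempt to get argmax of an empty sequence
```

>>> {"method": "step_arm", "body": {
  "commands": [
    [[0,-0.08,-0.04,0],[0,-0.2,-0.11,-0.03],[0,-0.35,-0.19,-0.07],[0,-0.5,-0.27,-0.11],[0,-0.65,-0.36,-0.15],[0,-0.8,-0.44,-0.19],[0,-0.9,-0.5,-0.195],[0,-0.97,-0.54,-0.195],[0,-1,-0.555,-0.195],[0,-1,-0.555,-0.195],[0,-1,-0.555,-0.195]]
  ]
}}

```text
time: 11.75
tool_pos: [0.5779, 0.2731, 0.2477]
ee_rot: [-1.609, 1.562, 1.736]
wrist_force: [-0.0, -0.5, -0.8]
width: 0.0649
```

```bash
python3 -c "
from h import *
to(.580,.2768,.155,-78.3)
s=snap('scene','sc6');print(fit2(s,'red',[.579,.2755],.045))"
```

```text
t 11.75 pos [0.5779 0.2731 0.2477] yaw(y) -78.34 tilt [-0.001  0.009 -1.   ] F [-0.  -0.5 -0.8] w 0.0649
  frac [ 0.4639 -0.012  -0.0139] turn -0.001 dist 0.0928
(array([0.5767, 0.2776]), np.float64(0.954))
```

>>> {"method": "step_arm", "body": {
  "commands": [
    [[0,-0.012,-0.014,0],[0.07,-0.012,-0.014,0],[0.15,-0.012,-0.014,0],[0.23,-0.012,-0.014,0],[0.31,-0.012,-0.014,0],[0.38,-0.012,-0.014,0],[0.43,-0.012,-0.014,0],[0.46,-0.012,-0.014,0],[0.46,-0.012,-0.014,0]]
  ]
}}

```text
time: 12.55
tool_pos: [0.5795, 0.2757, 0.1551]
ee_rot: [-1.452, 1.562, 1.892]
wrist_force: [0.3, -1.3, 0.1]
width: 0.065
```

```bash
python3 -c "
from h import *
to(.580,.2768,.1366,-78.3)"
```

```text
t 12.55 pos [0.5795 0.2757 0.1551] yaw(y) -78.41 tilt [-0.003  0.008 -1.   ] F [ 0.3 -1.3  0.1] w 0.065
  frac [ 0.0927 -0.0041 -0.0038] turn -0.002 dist 0.0186
```

>>> {"method": "step_arm", "body": {
  "commands": [
    [[0.02,-0.004,-0.004,0],[0.04,-0.004,-0.004,0],[0.06,-0.004,-0.004,0],[0.075,-0.004,-0.004,0],[0.09,-0.004,-0.004,0],[0.1,-0.004,-0.004,0],[0.105,-0.004,-0.004,0],[0.105,-0.004,-0.004,0]]
  ]
}}

```text
time: 13.22
tool_pos: [0.581, 0.2768, 0.1366]
ee_rot: [-1.878, 1.562, 1.465]
wrist_force: [-0.2, -1.1, 6.6]
width: 0.0657
```

```bash
python3 -c "
from h import *
to(.580,.2768,.1366,-78.3)"
```

```text
t 13.22 pos [0.581  0.2768 0.1366] yaw(y) -78.42 tilt [ 0.001  0.009 -1.   ] F [-0.2 -1.1  6.6] w 0.0657
  frac [-0.     -0.0009  0.0048] turn -0.002 dist 0.001
```

Yellow made contact exactly at the predicted height. I'll unload the arm, release and rise.

>>> {"method": "step_arm", "body": {
  "commands": [
    [[0,0,0,0],[0,0,0,0]]
  ]
}}

```text
time: 13.38
tool_pos: [0.5813, 0.277, 0.1373]
ee_rot: [-2.017, 1.561, 1.327]
wrist_force: [1.2, 0.8, -0.1]
width: 0.0656
```

>>> {"method": "step_arm", "body": {
  "commands": [
    [[0,0,0,0],[0,0,0,0],[0,0,0,0],[0,0,0,0],[0,0,0,0],[-0.1,0,0,0],[-0.25,0,0,0],[-0.45,0,0,0],[-0.55,0,0,0],[-0.55,0,0,0]]
  ],
  "claw": 100
}}

```text
time: 14.22
tool_pos: [0.5833, 0.2768, 0.255]
ee_rot: [-2.581, 1.551, 0.763]
wrist_force: [-1.2, -0.7, 0.7]
width: 0.0942
```

```bash
python3 -c "
from h import *
to(.4113,.2405,.25,-78.3)
s=snap('scene','sc7');print(fit2(s,'yellow',[.579,.2755],.08))
a,b=px(s,[.58,.275,.08])[0].astype(int)
cv2.imwrite('pics/sc7c.png',cv2.resize(s['img'][b-80:b+60,a-120:a+80,::-1],None,fx=4,fy=4))
# tab top: z=.059 corners
h=np.array([.50437,.2597]);th=.204;ex=np.array([np.cos(th),np.sin(th)]);ey=np.array([-ex[1],ex[0]])
print(px(s,[np.r_[h+ex*(-.095+i)+ey*j,.059] for i,j in((-.015,-.007),(.015,-.007),(.015,.007),(-.015,.007))]), 'crop off',a-120,b-80)"
```

```text
t 14.22 pos [0.5833 0.2768 0.255 ] yaw(y) -78.41 tilt [ 0.014  0.014 -1.   ] F [-1.2 -0.7  0.7] w 0.0942
  frac [0.0104 0.0053 0.8794] turn -0.002 dist 0.1759
(array([0.579 , 0.2755]), np.float64(0.0))
[[369.2 161.4]
 [382.3 164.4]
 [384.6 161.4]
 [371.7 158.5]] crop off 336 90
```

View pics/sc7c.png

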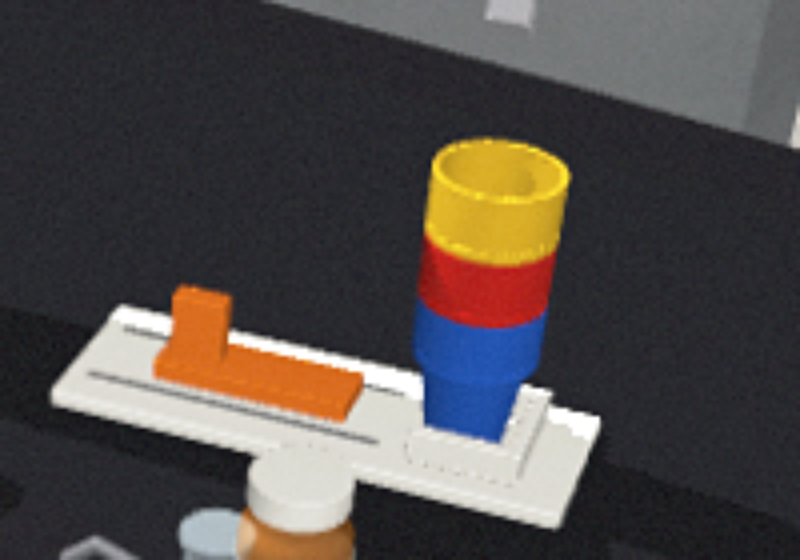

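The stack is nested and upright, with bands at rows 260, 325 and 365. The tab top sits around crop (203,291), further along +x than full-open would predict, so I'll locate it.

```bash
python3 -c "
from h import *
s=load('sc7');h=np.array([.50437,.2597]);th=.204;ex=np.array([np.cos(th),np.sin(th)]);ey=np.array([-ex[1],ex[0]])
l=lambda p:((p[:2]-h)@ex,(p[:2]-h)@ey)
for n,p,z in(('tab',(203,291),.059),('barR',(362,376),.023),('barRf',(346,417),.010),('barLf',(156,380),.010),('plateL',(120,306),.01),('plateF',(52,396),.01),('plateR',(600,420),.01),('plateRF',(562,520),.01)): q=w(s,336+p[0]/4,90+p[1]/4,z); print(n,q,np.round(l(q),4))
cv2.imwrite('pics/t7.png',cv2.resize(load('top4')['img'][170:330,120:220,::-1],None,fx=4.5,fy=3.75,interpolation=cv2.INTER_CUBIC))"
```

```text
tab [0.4314 0.2482 0.059 ] [-0.0738  0.0035]
barR [0.5165 0.2766 0.023 ] [0.0153 0.0141]
barRf [0.5206 0.2545 0.01  ] [ 0.0148 -0.0084]
barLf [0.4191 0.2247 0.01  ] [-0.0906 -0.017 ]
plateL [0.3584 0.2788 0.01  ] [-0.1391  0.0483]
plateF [0.3829 0.1779 0.01  ] [-0.1355 -0.0555]
plateR [0.631  0.3337 0.01  ] [0.139  0.0468]
plateRF [0.6534 0.2375 0.01  ] [ 0.1414 -0.0519]
```

View pics/t7.png

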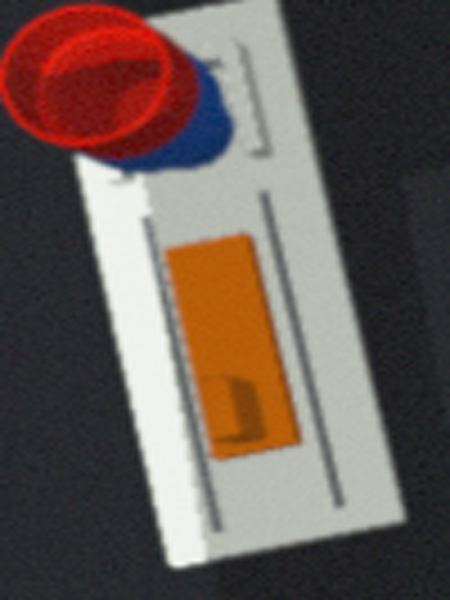

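>>> {"method": "step_arm", "body": {
  "commands": [
    [[0,0,0.25,0],[0,0,0.45,0],[0,0,0.65,0],[0,0,0.77,0],[0,0,0.77,0],[0,0,0.77,0]]
  ],
  "claw": 70
}}

```text
time: 14.77
tool_pos: [0.4302, 0.2453, 0.2484]
ee_rot: [-2.408, 1.557, 0.937]
wrist_force: [0.3, -0.0, -0.0]
width: 0.0658
```

```bash
python3 -c "
from h import *
to(.4316,.2462,.031,-78.3)
t=load('top4');print(w(t,120+218/4.5,170+408/3.75,.059))"
```

```text
t 14.77 pos [0.4302 0.2453 0.2484] yaw(y) -78.37 tilt [ 0.008  0.011 -1.   ] F [ 0.3 -0.  -0. ] w 0.0658
  frac [1.087  0.0073 0.0034] turn -0.001 dist 0.2174
[0.4327 0.245  0.059 ]
```

>>> {"method": "step_arm", "body": {
  "commands": [
    [[0.15,0.003,0,0],[0.33,0.003,0,0],[0.5,0.003,0,0],[0.65,0.003,0,0],[0.78,0.003,0,0],[0.87,0.003,0,0],[0.92,0.003,0,0],[0.92,0.003,0,0]]
  ]
}}

```text
time: 15.43
tool_pos: [0.4303, 0.2458, 0.0604]
ee_rot: [-1.946, 1.562, 1.398]
wrist_force: [-0.4, 0.1, 0.1]
width: 0.0657
```

```bash
python3 -c "
from h import *
to(.432,.2457,.031,-78.3)"
```

```text
t 15.43 pos [0.4303 0.2458 0.0604] yaw(y) -78.4 tilt [ 0.001  0.008 -1.   ] F [-0.4  0.1  0.1] w 0.0657
  frac [ 0.1471  0.0035 -0.0077] turn -0.002 dist 0.0295
```

>>> {"method": "step_arm", "body": {
  "commands": [
    [[0.07,0.003,-0.008,0],[0.12,0.003,-0.008,0],[0.145,0.003,-0.008,0],[0.145,0.003,-0.008,0],[0.145,0.003,-0.008,0]]
  ]
}}

```text
time: 15.85
tool_pos: [0.4325, 0.246, 0.0319]
ee_rot: [-2.016, 1.562, 1.328]
wrist_force: [-0.5, 0.7, 0.6]
width: 0.0656
```

>>> {"method": "step_arm", "body": {
  "commands": [
    [[0,0,0,0],[0,0,0,0],[0,0,0,0],[0,0,0,0],[0,0,0,0],[0,0,0,0],[0,0,0,0],[0,0,0,0],[0,0,0,0],[0,0,0,0]]
  ],
  "claw": 0
}}

```text
time: 16.68
tool_pos: [0.4322, 0.2471, 0.0319]
ee_rot: [-1.939, 1.56, 1.405]
wrist_force: [-1.6, 4.2, -0.5]
width: 0.0137
```

```bash
python3 -c "
from h import *
to(.4704,.2537,.031,-78.3)"
```

```text
t 16.68 pos [0.4322 0.2471 0.0319] yaw(y) -78.37 tilt [ 0.002  0.011 -1.   ] F [-1.6  4.2 -0.5] w 0.0137
  frac [ 0.0053  0.006  -0.1937] turn -0.001 dist 0.0388
```

>>> {"method": "step_arm", "body": {
  "commands": [
    [[0,0,-0.015,0],[0,0,-0.035,0],[0,0,-0.055,0],[0,0,-0.075,0],[0,0,-0.095,0],[0,0,-0.115,0],[0,0,-0.135,0],[0,0,-0.15,0],[0,0,-0.165,0],[0,0,-0.175,0],[0,0,-0.185,0],[0,0,-0.185,0]]
  ]
}}

```text
time: 17.68
tool_pos: [0.4688, 0.2548, 0.032]
ee_rot: [-1.952, 1.56, 1.392]
wrist_force: [-1.6, 4.8, -0.5]
width: 0.0139
```

```bash
python3 -c "
from h import *
to(.4704,.2537,.031,-78.3)"
```

```text
t 17.68 pos [0.4688 0.2548 0.032 ] yaw(y) -78.38 tilt [ 0.002  0.011 -1.   ] F [-1.6  4.8 -0.5] w 0.0139
  frac [ 0.0048  0.0069 -0.0068] turn -0.001 dist 0.0022
```

>>> {"method": "step_arm", "body": {
  "commands": [
    [[0,0,-0.005,0],[0,0,-0.01,0],[0,0,-0.015,0],[0,0,-0.02,0],[0,0,-0.02,0]]
  ]
}}

```text
time: 18.1
tool_pos: [0.4696, 0.2549, 0.0319]
ee_rot: [-1.261, 1.56, 2.084]
wrist_force: [-9.9, 2.3, 6.1]
width: 0.014
```

```bash
python3 -c "
from h import *
to(.4704,.2537,.031,-78.3)"
```

```text
t 18.1 pos [0.4696 0.2549 0.0319] yaw(y) -78.36 tilt [-0.005  0.009 -1.   ] F [-9.9  2.3  6.1] w 0.014
  frac [ 0.0044  0.0067 -0.0028] turn -0.001 dist 0.0017
```

The arm met firm resistance of about 10 N after 38 mm, which fits the stop. I'll unload, release, rise and check.

>>> {"method": "step_arm", "body": {
  "commands": [
    [[0,0,0,0],[0,0,0,0]]
  ]
}}

```text
time: 18.27
tool_pos: [0.4694, 0.2549, 0.032]
ee_rot: [-1.272, 1.561, 2.073]
wrist_force: [-3.5, 2.7, 0.9]
width: 0.0136
```

>>> {"method": "step_arm", "body": {
  "commands": [
    [[0,0,0,0],[0,0,0,0],[0,0,0,0],[0,0,0,0],[-0.1,0,0,0],[-0.3,0,0,0],[-0.5,0,0,0],[-0.7,0,0,0],[-0.85,0,0,0],[-0.85,0,0,0],[-0.85,0,0,0]]
  ],
  "claw": 60
}}

```text
time: 19.18
tool_pos: [0.4718, 0.2536, 0.2047]
ee_rot: [-1.858, 1.56, 1.487]
wrist_force: [-0.1, -0.7, -0.9]
width: 0.0564
```

```bash
python3 -c "
from h import *
to(.43,.245,.2,-78.3)
s=snap('scene','sc8');t=snap('top','top8')
a,b=px(s,[.58,.275,.08])[0].astype(int);print(a-120,b-80)
A=cv2.resize(s['img'][b-80:b+60,a-120:a+80],None,fx=4,fy=4);cv2.imwrite('pics/sc8c.png',A[:,:,::-1])
h=np.array([.50437,.2597]);th=.204;ex=np.array([np.cos(th),np.sin(th)]);ey=np.array([-ex[1],ex[0]])
print('home bar front corners', (px(s,[np.r_[h+ex*.0545+ey*j,z] for j,z in((-.018,.023),(.018,.023),(-.018,.01))])-[a-120,b-80])*4)
l,st=mask(s['img'],'blue')
for c,z in(('blue',.01),('red',.045)):
  print(c,fit2(s,c,[.58,.276],z))
P=h+.08*ex; print('pocket',P)
print('yellow',fit2(s,'yellow',[.58,.276],.08),[fit(s,k,[.58,.276],0)[1] for k in ()])"
```

```text
t 19.18 pos [0.4718 0.2536 0.2047] yaw(y) -78.37 tilt [ 0.001  0.011 -1.   ] F [-0.1 -0.7 -0.9] w 0.0564
  frac [ 0.023  -0.      0.2136] turn -0.001 dist 0.043
336 90
home bar front corners [[415.6 423.2]
 [434.8 389.2]
 [412.8 444. ]]
blue (array([0.5925, 0.2398]), np.float64(0.722))
red (array([0.5761, 0.2785]), np.float64(0.507))
pocket [0.58271112 0.27590704]
yellow (array([0.58 , 0.276]), np.float64(0.0)) []
```

View pics/sc8c.png

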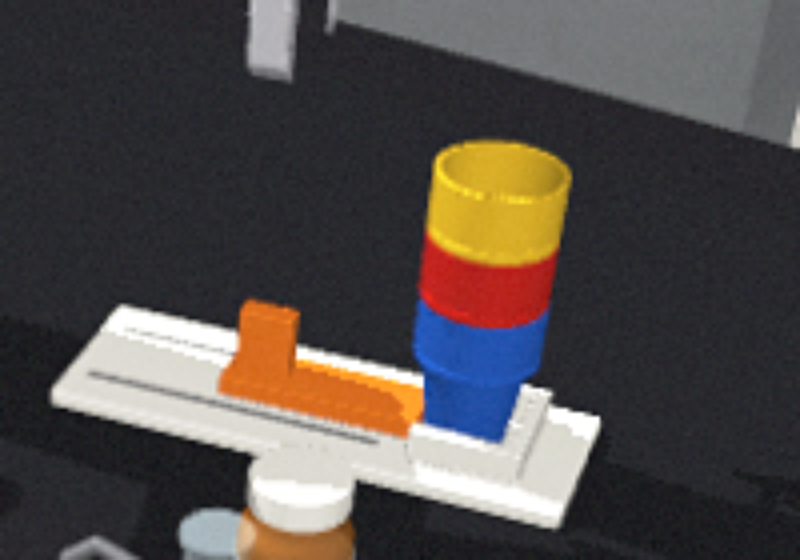

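The bar's front corner is at crop (412,435), against (413–416, 423–444) predicted for home. The stack is upright and the gripper is clear, so I'm handing in.

```bash
python3 -c "
from bench import robot
print(robot.close_job())"
```

```text
the job is handed in; nothing more can be done
None
```

The job is done and handed in at about 19 s of the 64 s allowed; the hand-in gives no verdict.

- **Nesting:** I nested red in blue, then yellow in red, lowering each slowly. Both seated at the predicted height, with TCP at 0.1013 m and 0.1366 m and light contact of 7–8 N. I unloaded the arm before opening the fingers.
- **Jaw:** I gripped the orange tab and slid the jaw about 38 mm until it met a firm stop at about 10 N. It had not started fully open. I then let go and rose clear.
- **Last picture:** The stack is upright and flush, and the jaw's front corner is within about 1–2 mm of the computed home position. Blue was about 4 mm from the pocket centre when measured before nesting, and did not visibly move afterwards; the limit is 8 mm.
- **Checks that failed or were skipped:**
  - The silhouette fits on the finished stack failed. Blue and red gave low overlap and yellow gave none, because the beakers hide one another, so the final state was judged by eye and by the seating heights.
  - The two cameras differed by 2–4 mm on some positions.
  - I did not re-measure the flask, wash bottle, jar or meter at the end. No move was planned near them, and no unexpected force was read.

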